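# Gauge a handled disc from the narrowest step upward and set the size pointer

## Task

Take the white disc off the blue tray by its handle and gauge it: starting at the narrowest step (green), try it flat on each step in turn, working up without skipping any, until it drops in, and leave it lying flat on the floor of that step. Slide the red pointer along its track until it stands level with that step. Leave the other disc on the grey tray and everything else where it is.

Things in the scene. Friction and masses are not known exactly. Their poses are not given: they have to be found in the camera images.
- gauge: Fixed gauge, turned up to 0.15 rad. On a plate 225 x 320 x 10 mm two steel walls (tops 30 mm above the table, outer faces 124 mm apart) form a straight channel, open at the ends, in three 100 mm steps 68, 78 and 88 mm wide. A disc that does not enter rests on the wall tops; one that enters drops 20 mm to the plate. Origin on the table under the middle step; y along the channel to the wide end, z up.
- step1 (a point): Middle of the narrowest step of the gauge (green stripes beside it), at the height of the top of its walls, 30 mm above the table. The channel here is 68 mm wide and 100 mm long. x runs across the channel (away from the pointer's track), y along it towards the wider steps, z up.
- step2 (a point): Middle of the middle step of the gauge (yellow stripes beside it), at the height of the top of its walls, 30 mm above the table. The channel here is 78 mm wide and 100 mm long. x runs across the channel (away from the pointer's track), y along it towards the wider steps, z up.
- step3 (a point): Middle of the widest step of the gauge (blue stripes beside it), at the height of the top of its walls, 30 mm above the table. The channel here is 88 mm wide and 100 mm long. x runs across the channel (away from the pointer's track), y along it towards the wider steps, z up.
- pointer_grip (a point): Middle of the pointer's red fin, 47 mm above the table. The fin is 14 mm wide along the track, 30 mm across, and spans 27 to 69 mm above the table, on a 36 mm square foot. It slides parallel to the channel, 105 mm from its axis, and stays where it is left. Level with a step: same y along the gauge as that step's middle.
- pointer (a joint): Travel of the pointer along the gauge's y, 0 to 0.28 m; 0.04 is level with the narrowest step, 0.14 with the middle one, 0.24 with the widest. About 1.5 N of friction. It starts between 0 and 0.06.
- disc_p_mid (a point): Axis of a white disc, 30 mm above its underside (half-way up it with its handle); x along the handle, z up. Disc 24 mm thick; on top a black handle bar 58 mm long, 14 wide, 16 high on two end posts, spanning 44 to 60 mm above the underside: its middle is 22 mm above this point. Of the two discs one is 73 mm across, one 83; which of them is on the blue tray changes.
- disc_q_mid (a point): Axis of a white disc, 30 mm above its underside (half-way up it with its handle); x along the handle, z up. Disc 24 mm thick; on top a black handle bar 58 mm long, 14 wide, 16 high on two end posts, spanning 44 to 60 mm above the underside: its middle is 22 mm above this point. Of the two discs one is 73 mm across, one 83; which of them is on the blue tray changes.
- disc_p: The disc of disc_p_mid, 0.2 to 0.45 kg; origin at the centre of its underside.
- disc_q: The disc of disc_q_mid, 0.2 to 0.45 kg; origin at the centre of its underside.
- blue_tray_top (a point): Centre of the top of the fixed blue slab tray, 120 mm square, 12 mm high. The disc to be gauged starts here, within 12 mm of the middle. Blue and grey trays may change sides.
- grey_tray_top (a point): Centre of the top of the fixed grey slab tray, 120 mm square, 12 mm high. The other disc starts and stays here.
- steel_block: Bystander: loose bare steel block, 75 x 50 x 35 mm; origin at the centre of its underside.
- tape_roll: Bystander: loose roll of paper tape, 90 mm across, 25 mm high; origin at the centre of its underside.
- screwdriver: Bystander: loose screwdriver lying flat, 200 mm long along its x.
- toggle_clamp: Bystander: loose steel toggle clamp with an upright red handle, 120 mm high; origin under the middle of its foot.
- oil_can: Bystander: loose grey can, 60 mm across, 120 mm high; origin at the centre of its underside.
Things that resemble listed ones, but are neither listed nor needed, are in the scene too. Leave any orange look-alike of the disc_p alone. Leave any orange look-alike of the disc_q alone.

How it is judged:
On the way, in this order (a step that is already met when the one before it is completed fails the run):
1. the disc is tried on the narrowest step: over it within 20 mm across and 30 mm along, and touching the gauge with more than 0.5 N (((x of disc_p_mid in the frame of step1 between -0.02 and 0.02 m and y of disc_p_mid in the frame of step1 between -0.03 and 0.03 m and contact force between disc_p and gauge above 0.5 N) or (x of disc_q_mid in the frame of step1 between -0.02 and 0.02 m and y of disc_q_mid in the frame of step1 between -0.03 and 0.03 m and contact force between disc_q and gauge above 0.5 N))), for 0.1 s.
2. the disc is tried on the middle step, in the same way (((x of disc_p_mid in the frame of step2 between -0.02 and 0.02 m and y of disc_p_mid in the frame of step2 between -0.03 and 0.03 m and contact force between disc_p and gauge above 0.5 N) or (x of disc_q_mid in the frame of step2 between -0.02 and 0.02 m and y of disc_q_mid in the frame of step2 between -0.03 and 0.03 m and contact force between disc_q and gauge above 0.5 N))), for 0.1 s.
At the end, for the whole second after the job is handed in: The blue tray's disc lies flat (0.06 rad), at rest, on the floor of the narrowest step it enters (73 mm: middle, 83 mm: widest), within 30 mm of its middle along the channel; the pointer is within 15 mm of that step's middle along the gauge; the other disc is on the grey tray, moved under 30 mm (((x of disc_p_mid in the frame of step2 between -0.012 and 0.012 m and y of disc_p_mid in the frame of step2 between -0.03 and 0.03 m and z of disc_p_mid in the frame of step2 between 0.005 and 0.0145 m and angle between disc_p_mid's own z axis and vertical below 0.06 rad and linear speed of disc_p below 0.02 m/s and y of pointer_grip in the frame of step2 between -0.015 and 0.015 m and horizontal distance between disc_q_mid and grey_tray_top below 0.06 m and distance of disc_q_mid from where it was at the start of the episode below 0.03 m) or (x of disc_q_mid in the frame of step3 between -0.012 and 0.012 m and y of disc_q_mid in the frame of step3 between -0.03 and 0.03 m and z of disc_q_mid in the frame of step3 between 0.005 and 0.0145 m and angle between disc_q_mid's own z axis and vertical below 0.06 rad and linear speed of disc_q below 0.02 m/s and y of pointer_grip in the frame of step3 between -0.015 and 0.015 m and horizontal distance between disc_p_mid and grey_tray_top below 0.06 m and distance of disc_p_mid from where it was at the start of the episode below 0.03 m))); the robot touches nothing.
It fails at once if the 73 mm disc is put down into the widest step, past the one that fits (z of disc_p_mid in the frame of step3 below 0.015 m and y of disc_p_mid in the frame of step3 between -0.03 and 0.05 m and x of disc_p_mid in the frame of step3 between -0.03 and 0.03 m).
It fails at once if a bystander is moved by more than 40 mm (distance of any of steel_block, tape_roll, screwdriver, toggle_clamp, oil_can from where it was at the start of the episode above 0.04 m).
It also fails if it takes over 64 s, if anything falls off the work surface, if the arm or the gripper's body presses on something with over 40 N, if the wrist force passes 120 N, or if a joint passes its speed limit or range.

## Robot

A 6-joint arm with a two-finger parallel gripper is mounted at the origin on the work surface. World frame = base frame: x ahead of the robot, y to its left, z up, the work surface at z = 0. Lengths are in m, angles in rad, forces in N, time in s.
With the tool pointing down it reaches from about 0.275 to 0.825 m from the base axis. Payload 5.2 kg.
Tool frame: the origin (TCP) lies midway between the tips of the shut fingers; the grasp point (between the pads) lies 19 mm behind it; z points along the fingers, y is the direction in which the jaws open and shut (so a half turn about z gives the same grasp; the last joint's range is limited). The gripper opens to 93 mm and grips with 3 to 60 N. Pads are 15 mm wide; open, the fingers measure 128 mm over their backs; the gripper's body (75 mm by 188 mm) begins 65 mm behind the grasp point.
Start: joints at [1.053, 0.259, 1.535, -0, 1.348, -0.203], TCP at [0.17, 0.523, 0.179] pointing down, gripper open.
Joint ranges: [-3.14, 3.14], [-0.91, 2.08], [0.19, 2.58], [-1.22, 4.36], [0.22, 2.71], [-3.12, 3.12]. Speed limits (rad/s): [2.57, 2.57, 3.14, 3.14, 3.14, 3.14].

## Interface

Orientations are given as a rotation vector (axis times angle).
In Python, from bench import manip gives the robot as it stands.
- The arm moves only by the tool carry_out, never from a script. Its argument "rows" is a list of rows, each a list of 7 numbers: the closure, from 0 (fully open) to 1 (shut), then the shift along the world's x, y, z in cm, then the turn, a rotation vector about the world's x, y, z in degrees. In form: [[gripper, dx, dy, dz, rx, ry, rz], ...]. A call has 1 to 20 rows; each row shifts and turns the commanded pose from where the row before left it; what a row does not reach is not made up. A row lasts 1/10 s, in which the tool goes at most 50 mm and 8.59 degrees, less where a joint would pass 70% of its speed; a pose out of reach is approached as far as the arm can. A call with a gripper value outside its range is refused whole. The fingers move at their own pace and stop on an object; "newtons" is the grip in N (left out, the last holds). Time passes only in rows, so rows that do not move let the fingers close. It gives the time, the measured TCP pose, the force and the opening at its end, in the units of the state.
- manip.state(): the state, without advancing time (a new reading comes with each control period).
- manip.camera(name): name is "side" or "top"; returns the picture (480x640x3 uint8, red, green, blue); there is no depth.
- manip.camera_info(name): a dict with "fx", "fy", "cx", "cy" (pixels), "k1" (the pictures are not rectified: a ray, as slopes to the right and down, at radius r is drawn at 1 + k1 r^2 times it, then the intrinsics apply), "xyz" and "rotation" of the camera in the world. Camera axes: x right, y down, z forward; pixel columns grow to the right and rows downward; lengths in m; the calibration is good to about 2 mm. A picture is of the moment at which its call begins. camera_info takes no time and is no camera call.
- manip.close_job(): hands the job in, once; it reports no verdict.
Trained networks look in the newest picture that a camera, given by its name, has taken for a name from the list of things; names that differ only in an ending like _2 or _b are one class to them, and where a whole thing is asked for, a point or a joint stands for the part that bears it (a point fixed in the world has none). Each returns a list of dicts, best first, with "p" (0 to 1); they miss things now and then, are a little off and sometimes report something else, mostly with a low value. They report only what shows in the picture. A call takes as long as a camera call. They do not tell look-alikes from the thing itself.
- manip.recognise(camera, thing): "centre" ([column, row] in pixels, amid what is visible of it).
The state is a dict: "t": time; "q": joint angles; "qvel": joint speeds; "tau": joint torques, N m; "eef_pos": TCP position; "eef_rot": TCP orientation; "ft_force": force on the tool from outside, world axes, zero at the start; "wrist_torque": the same for the moment, N m; "opening": finger opening in m.
Only numpy, scipy, OpenCV 4.12 (cv2) and the standard library are available. Lean on these libraries where they do the work, as an engineer would, in place of code of your own. Each camera call takes 0.05 s, during which the arm holds its last target.

## Working session

There is one attempt and no reset: what is moved stays moved. The work goes in short steps, Python scripts to look and compute and a tool call to move; the robot and the scene stay as the last step left them, time stands still between calls to the robot, and variables do not carry over. Pictures are saved under pics/ and viewed, and the job is handed in when it is done.

Besides the shell and the picture viewer there is one more tool, called after ">>>" as a command line: name --pt "numbers of a row" for each row, then --argument value for the rest. carry_out: Moves the arm, as the interface text tells. Its arguments: {"type":"object","properties":{"rows":{"type":"array","items":{"type":"array","items":{"type":"number"}}},"newtons":{"type":"number"}},"required":["rows"]}

```bash
mkdir -p pics; ls; python3 - <<'E'
from bench import manip
import cv2
s=manip.state();print({k:s[k] for k in("t","eef_pos","eef_rot","opening","ft_force")})
for c in("top","side"):
    cv2.imwrite(f"pics/{c}0.png",manip.camera(c)[:,:,::-1]);print(c,manip.camera_info(c))
    for n in ("disc_p","blue_tray_top","grey_tray_top","gauge","pointer","step1","step2","step3","pointer_grip","disc_p_mid"):
        try: print(n,[(round(d["p"],2),[round(float(x)) for x in d["centre"]]) for d in manip.recognise(c,n)][:5])
        except Exception as e: print(n,e)
print(manip.state()["t"])
E
```

```text
pics
{'t': 0.0, 'eef_pos': array([0.1700106, 0.5224289, 0.1783347]), 'eef_rot': array([-4.92472463e-01, -3.10215120e+00,  2.61979838e-03]), 'opening': 0.09297969373216533, 'ft_force': array([ 0.06060524, -0.37537086, -0.01648959])}
top {'fx': 433.8573391077468, 'fy': 433.8573391077468, 'cx': 320.5397424673668, 'cy': 242.92582484609363, 'k1': 0.028341373947469835, 'xyz': array([ 0.38410702, -0.0032727 ,  0.9665629 ]), 'rotation': array([-2.09636223,  2.15295283, -0.1654969 ])}
disc_p [(0.75, [183, 282]), (0.75, [193, 347]), (0.74, [468, 327]), (0.67, [471, 266]), (0.57, [536, 310])]
blue_tray_top [(0.59, [454, 273])]
grey_tray_top [(0.93, [198, 294])]
gauge [(0.9, [323, 237])]
pointer []
step1 [(0.57, [325, 236])]
step2 [(0.57, [325, 236])]
step3 [(0.57, [325, 236])]
pointer_grip [(0.86, [364, 267]), (0.46, [496, 178])]
disc_p_mid [(0.87, [535, 309]), (0.78, [466, 263]), (0.56, [469, 326])]
side {'fx': 464.8022111381153, 'fy': 464.8022111381153, 'cx': 319.07739114888284, 'cy': 247.67302742706727, 'k1': -0.08009276502792656, 'xyz': array([ 0.42240029, -0.86853812,  0.78109534]), 'rotation': array([-2.25575097,  0.19689635, -0.06664526])}
disc_p [(0.91, [225, 204]), (0.75, [271, 191]), (0.7, [244, 369]), (0.66, [272, 432])]
blue_tray_top [(0.81, [302, 376])]
grey_tray_top [(0.67, [276, 205])]
gauge [(0.68, [325, 267])]
pointer [(0.75, [276, 205]), (0.74, [396, 226]), (0.6, [299, 282])]
step1 [(0.84, [325, 267])]
step2 [(0.84, [325, 267])]
step3 [(0.84, [325, 267])]
pointer_grip [(0.74, [301, 281])]
disc_p_mid [(0.89, [243, 368]), (0.74, [318, 360]), (0.66, [272, 431])]
1.1
```

View pics/top0.png

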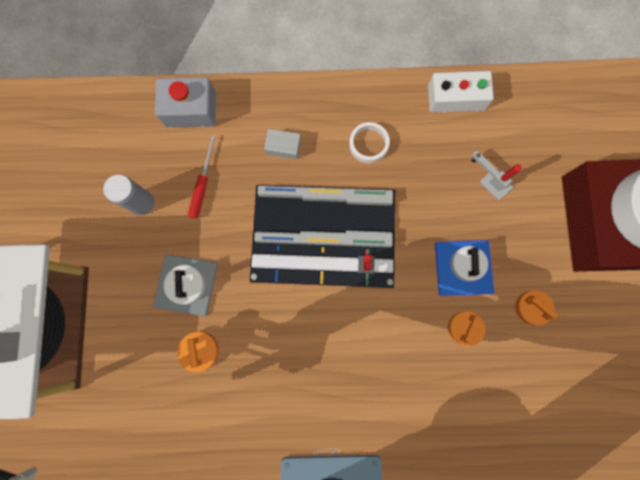

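View pics/side0.png

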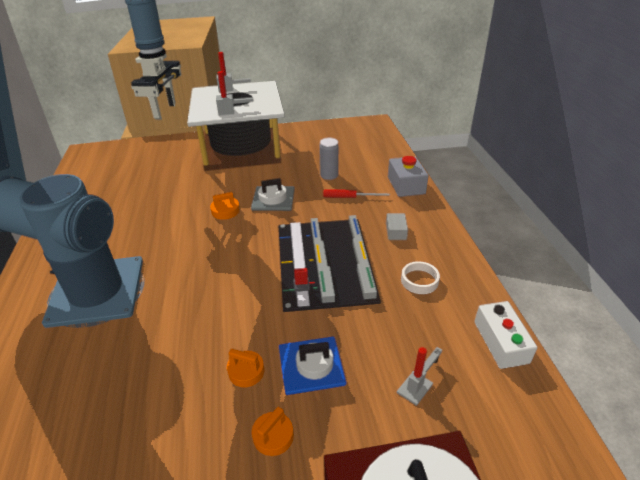

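```bash
python3 - <<'E'
import cv2
a=cv2.imread("pics/top0.png")
cv2.imwrite("pics/c1.png",cv2.resize(a[220:360,400:580],None,fx=4,fy=4,interpolation=cv2.INTER_CUBIC))
cv2.imwrite("pics/c2.png",cv2.resize(a[145:330,220:430],None,fx=3.2,fy=3.2,interpolation=cv2.INTER_CUBIC))
E
```

```text
(no output)
```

View pics/c1.png

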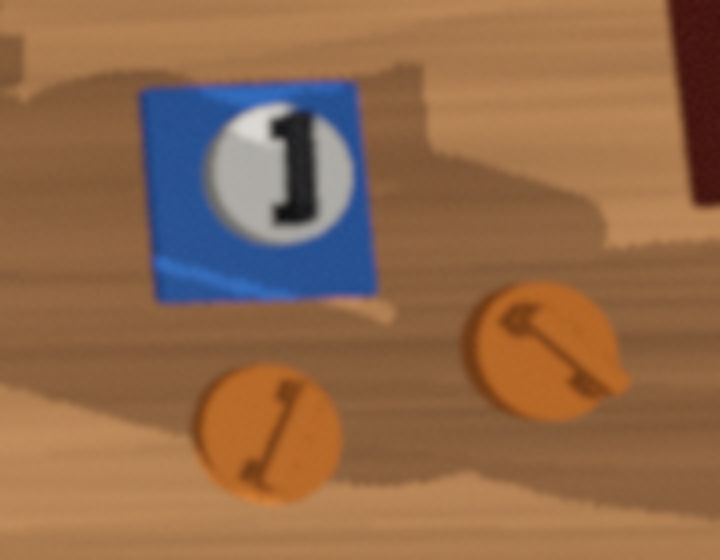

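View pics/c2.png

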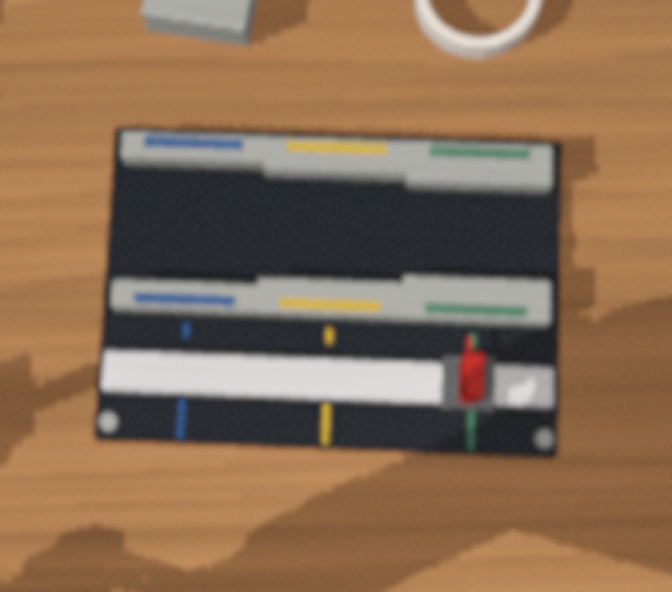

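The blue tray carries the white disc at about (470,263), which is the target. The other white disc is on the grey tray at (183,284). The orange look-alikes at (468,327), (536,309) and (198,352) stay where they are. The pointer is at (367,262), beside the green step. The enlarged crop confirms the white disc on the blue slab, with its handle running up and down in the picture (about along x).

```bash
cat > h.py <<'E'
import numpy as np,cv2
from scipy.spatial.transform import Rotation as R
from bench import manip
def ray(c,uv,z):
    i=manip.camera_info(c);K=np.array([[i["fx"],0,i["cx"]],[0,i["fy"],i["cy"]],[0,0,1.]])
    p=cv2.undistortPoints(np.array(uv,float).reshape(-1,1,2),K,np.array([i["k1"],0,0,0,0.]))[:,0]
    d=np.c_[p,np.ones(len(p))]@R.from_rotvec(i["rotation"]).as_matrix().T
    o=i["xyz"];return o+d*((z-o[2])/d[:,2])[:,None]
def proj(c,P):
    i=manip.camera_info(c);K=np.array([[i["fx"],0,i["cx"]],[0,i["fy"],i["cy"]],[0,0,1.]])
    Rm=R.from_rotvec(i["rotation"]).as_matrix().T
    P=np.array(P,float).reshape(-1,3)
    return cv2.projectPoints(P,cv2.Rodrigues(Rm)[0],-Rm@i["xyz"],K,np.array([i["k1"],0,0,0,0.]))[0][:,0]
E
python3 - <<'E'
from h import *
for c,box in(("top",(180,250,245,400)),("side",(210,305,305,380))):
    a=cv2.imread(f"pics/{c}0.png");r0,r1,c0,c1=box
    h=cv2.cvtColor(a,cv2.COLOR_BGR2HSV)
    for n,lo,hi in(("g",(55,70,60),(90,255,255)),("y",(18,110,100),(32,255,255)),("b",(105,90,60),(125,255,255))):
        m=cv2.inRange(h,lo,hi);mm=np.zeros_like(m);mm[r0:r1,c0:c1]=m[r0:r1,c0:c1]
        k,_,st,ce=cv2.connectedComponentsWithStats(mm)
        for j in range(1,k):
            if st[j,4]>12: print(c,n,st[j],ce[j].round(1),(ray(c,ce[j],.030)[0]*1000).round(1))
# walls corners from crop
w=np.array([[121,130],[556,143],[108,310],[551,326]])/3.2+[220,145]-0.35
print((ray("top",w,.03)*1000).round(1))
# disc
b=cv2.imread("pics/top0.png");h=cv2.cvtColor(b,cv2.COLOR_BGR2HSV)
m=cv2.inRange(h,(0,0,90),(180,75,255));
for nm,(x0,x1,y0,y1) in(("blue",(440,495,242,292)),("grey",(160,207,262,307))):
    m2=np.zeros_like(m);m2[y0:y1,x0:x1]=m[y0:y1,x0:x1]
    cs=max(cv2.findContours(m2,0,1)[0],key=cv2.contourArea);(x,y),r=cv2.minEnclosingCircle(cs)
    print(nm,x,y,r,cv2.fitEllipse(cs))
    k=cv2.inRange(h,(0,0,0),(180,255,70));k2=np.zeros_like(k);k2[y0:y1,x0:x1]=k[y0:y1,x0:x1]
    cc=max(cv2.findContours(k2,0,1)[0],key=cv2.contourArea);print(cv2.minAreaRect(cc),cv2.boundingRect(cc))
E
```

```text
top g [355 241  16   1  16] [362.5 241. ] [547.8 -82.5  30. ]
top y [310 189  30   4  74] [325.8 190.7] [664.2  -5.3  30. ]
top y [308 239  30   3  71] [323.7 239.8] [552.9   2.4  30. ]
top b [266 188  29   3  49] [280.6 189.1] [671.  96.  30.]
top b [263 237  29   3  48] [276.7 237.9] [560.  105.6  30. ]
top b [276 245   4   5  19] [277.6 247.1] [539.5 103.8  30. ]
side g [367 268   6  19  32] [369.6 277.2] [ 656.  -102.7   30. ]
side g [321 272   4  19  36] [322.4 281.3] [545. -96.  30.]
side y [359 241   7  18  55] [362.2 249.5] [662.8  -1.1  30. ]
side y [316 245   5  18  52] [318.2 253.4] [551.5   4.7  30. ]
side b [354 219   5  15  31] [355.8 226.2] [668.9  96.9  30. ]
side b [313 222   4  15  30] [314.4 229. ] [557.9 105.5  30. ]
[[ 681.5  147.8   30. ]
 [ 662.7 -156.    30. ]
 [ 553.4  156.8   30. ]
 [ 533.8 -145.7   30. ]]
blue 469.0436706542969 263.8428039550781 18.682353973388672 ((468.167236328125, 263.28900146484375), (31.9064884185791, 35.79806900024414), 94.26223754882812)
((473.5, 261.5), (9.0, 27.0), 0.0) (469, 248, 10, 28)
grey 183.0 284.0 31.827760696411133 ((183.3871307373047, 284.3156433105469), (51.40156936645508, 54.03266906738281), 72.33055114746094)
((180.5, 283.5), (25.0, 9.0), 90.0) (176, 271, 10, 26)
```

```bash
python3 - <<'E'
from h import *
f=lambda p:np.array(p)/4+[400,220]-.375
print("bar",ray("top",[f([303,168])],.072)*1000,ray("top",[f([300,112]),f([304,225])],.072)*1000)
print("disc face",ray("top",[f([283,174])],.036)*1000, "width",ray("top",[f([212,174]),f([355,174])],.036)[:,1]*1000, ray("top",[f([283,103]),f([283,246])],.036)[:,0]*1000)
a=cv2.imread("pics/side0.png")
cv2.imwrite("pics/s1.png",cv2.resize(a[325:400,270:360],None,fx=8,fy=8,interpolation=cv2.INTER_CUBIC))
a=cv2.imread("pics/top0.png")
cv2.imwrite("pics/g1.png",cv2.resize(a[250:325,140:230],None,fx=8,fy=8,interpolation=cv2.INTER_CUBIC))
E
```

```text
bar [[ 490.89260898 -308.50111246   72.        ]] [[ 520.03947695 -309.47049298   72.        ]
 [ 461.58846496 -306.47133427   72.        ]]
disc face [[ 492.24493161 -309.95525147   36.        ]] width [-272.40908673 -347.88564615] [530.66007426 453.84234926]
```

View pics/s1.png

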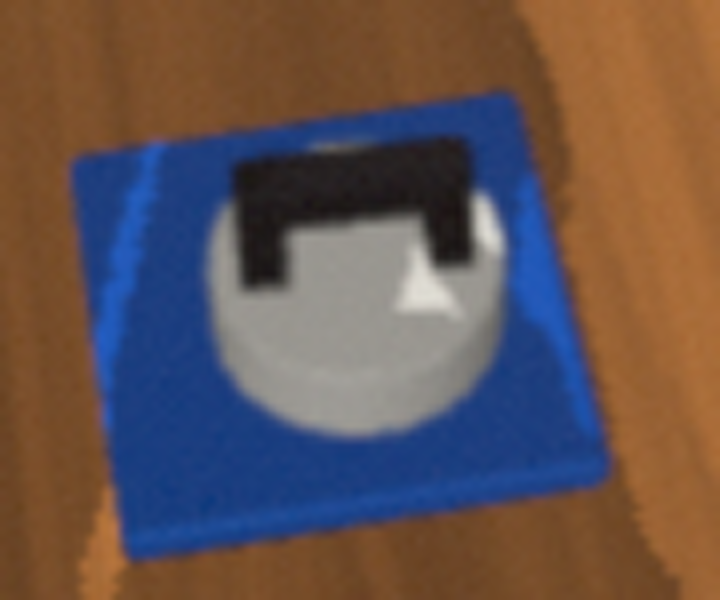

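>>> carry_out --pt "0 1.6 -4.1 0.5 0 0 0.75" --pt "0 1.6 -4.1 0.5 0 0 0.75" --pt "0 1.6 -4.1 0 0 0 0.75" --pt "0 1.6 -4.1 0 0 0 0.75" --pt "0 1.6 -4.1 0 0 0 0.75" --pt "0 1.6 -4.1 0 0 0 0.75" --pt "0 1.6 -4.1 0 0 0 0.75" --pt "0 1.6 -4.1 0 0 0 0.75" --pt "0 1.6 -4.1 0 0 0 0.75" --pt "0 1.6 -4.1 0 0 0 0.75" --pt "0 1.6 -4.1 0 0 0 0.75" --pt "0 1.6 -4.1 0 0 0 0.75" --pt "0 1.6 -4.1 0 0 0 0.75" --pt "0 1.6 -4.1 0 0 0 0.75" --pt "0 1.6 -4.1 0 0 0 0.75" --pt "0 1.6 -4.1 0 0 0 0.75" --pt "0 1.6 -4.1 -0.5 0 0 0.75" --pt "0 1.6 -4.1 -0.5 0 0 0.75" --pt "0 1.6 -4.1 -1 0 0 0.75" --pt "0 1.6 -4.1 -2 0 0 0.75" --newtons 25

```text
t: 3.1
eef_pos: [0.4917, -0.2997, 0.1502]
eef_rot: [0.083, 3.138, -0.004]
ft_force: [1.6, -0.1, -0.7]
opening: 0.0931
```

```bash
python3 - <<'E'
from h import *
s=manip.state();print(s["t"],s["eef_pos"],s["q"],s["ft_force"]);M=R.from_rotvec(s["eef_rot"]).as_matrix();print(M.round(3),np.degrees(np.arctan2(M[1,1],M[0,1])))
E
```

```text
3.1 [ 0.49166395 -0.29973495  0.15017555] [-7.41189058e-01  3.22424009e-01  1.51941888e+00  1.28292409e-04
  1.29608760e+00 -2.25920452e+00] [ 1.6103949  -0.14220615 -0.65301793]
[[-0.999  0.053  0.003]
 [ 0.053  0.999 -0.002]
 [-0.003 -0.002 -1.   ]] 86.9737125909478
```

>>> carry_out --pt "0 0 -0.9 -3 0 0 0" --pt "0 0 0 -3 0 0 0" --pt "0 0 0 -2.5 0 0 0" --pt "0 0 0 -2 0 0 0" --pt "0 0 0 0 0 0 0" --pt "0 0 0 0 0 0 0"

```text
t: 3.7
eef_pos: [0.4903, -0.3061, 0.0444]
eef_rot: [-0.083, -3.14, -0.0]
ft_force: [-0.3, -0.6, 0.8]
opening: 0.0928
```

```bash
python3 - <<'E'
from h import *
a=manip.camera("side")[:,:,::-1];cv2.imwrite("pics/s2.png",cv2.resize(a[280:420,240:400],None,fx=4,fy=4))
s=manip.state();print(s["t"],s["eef_pos"],s["ft_force"])
E
```

```text
3.75 [ 0.49092834 -0.3065834   0.04522622] [-0.48777352 -0.05564076  0.46755851]
```

View pics/s2.png

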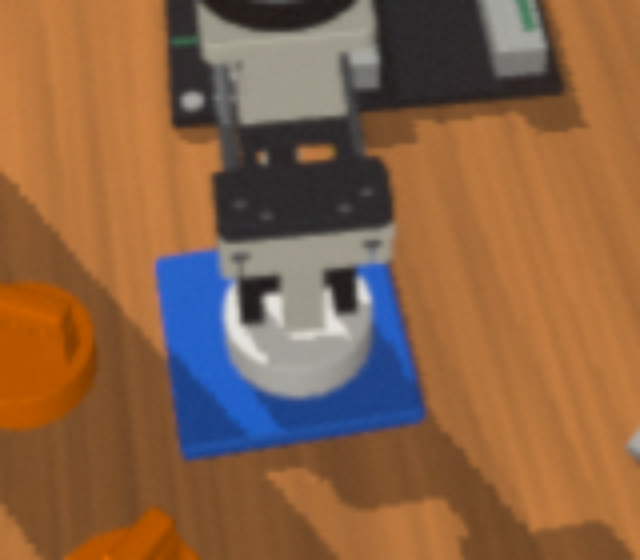

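The picture shows the finger centred between the two handle posts (posts near crop x 255 and 345). Closing on the bar now.

>>> carry_out --pt "1 0 -0.2 0 0 0 0" --pt "1 0 0 0 0 0 0" --pt "1 0 0 0 0 0 0" --pt "1 0 0 0 0 0 0" --pt "1 0 0 0 0 0 0" --pt "1 0 0 0 0 0 0" --pt "1 0 0 0 0 0 0" --pt "1 0 0 0 0 0 0" --newtons 40

```text
t: 4.55
eef_pos: [0.4902, -0.308, 0.0441]
eef_rot: [-0.083, -3.14, -0.0]
ft_force: [-0.6, -0.7, 0.5]
opening: 0.0334
```

>>> carry_out --pt "1 0 0 1 0 0 0" --pt "1 0 0 2 0 0 0" --pt "1 0 0 3 0 0 0" --pt "1 0 0 3 0 0 0" --pt "1 0 0 0 0 0 0" --pt "1 0 0 0 0 0 0"

```text
t: 5.15
eef_pos: [0.4907, -0.3084, 0.1353]
eef_rot: [0.083, 3.139, -0.002]
ft_force: [0.2, -0.4, -0.6]
opening: 0.0006
```

```bash
python3 - <<'E'
from h import *
for c,(r0,r1,c0,c1) in(("side",(240,400,240,420)),("top",(180,300,400,560))):
    a=manip.camera(c)[:,:,::-1];cv2.imwrite(f"pics/{c}3.png",cv2.resize(a[r0:r1,c0:c1],None,fx=4,fy=4))
s=manip.state();print(s["t"],s["eef_pos"],s["eef_rot"],s["ft_force"],s["opening"])
E
```

```text
5.25 [ 0.48962824 -0.30742551  0.13326843] [-8.32146343e-02 -3.13911607e+00 -1.81765095e-03] [ 0.06461377  0.03721005 -0.62212003] 0.00037968344607510764
```

View pics/side3.png

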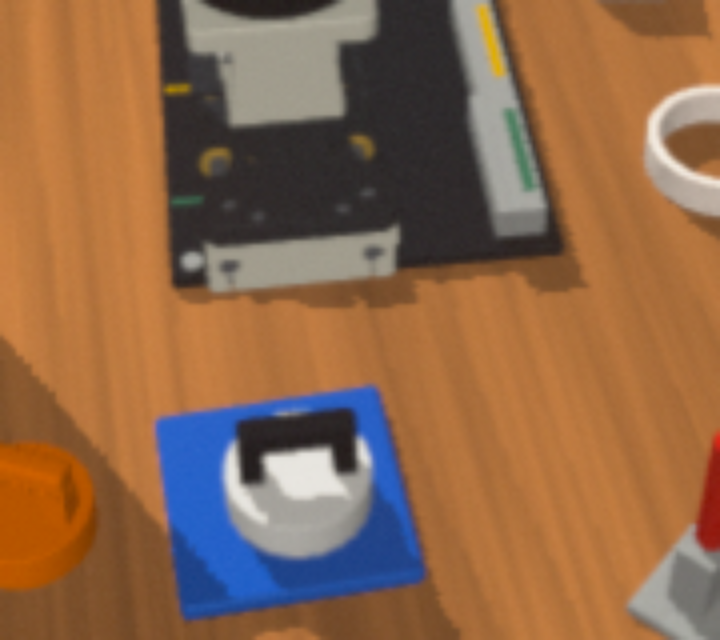

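View pics/top3.png

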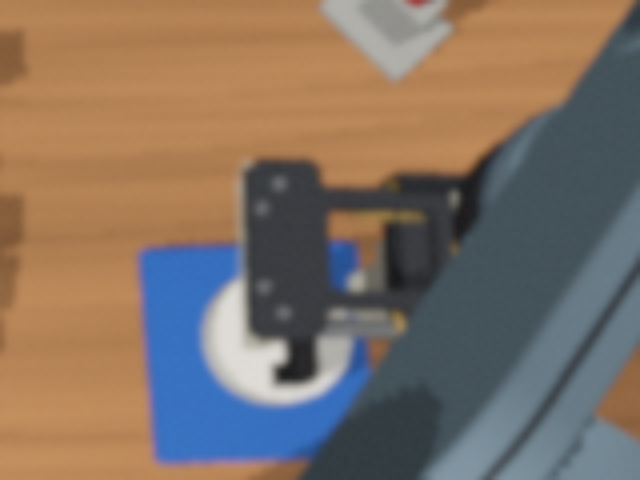

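The fingers are slow, about 75 mm/s, so the lift started before they had closed. The disc hasn't moved on the tray. I'll reopen partly, go back down and wait for the fingers to close fully.

>>> carry_out --pt "0.5 0 0 0 0 0 0" --pt "0.5 0 0 0 0 0 0" --pt "0.5 0 0 0 0 0 0" --pt "0.5 0 0 0 0 0 0" --pt "0.5 0 0 0 0 0 0" --pt "0.5 0.1 0 0 0 0 0" --pt "0.5 0 0 -3 0 0 0" --pt "0.5 0 0 -3 0 0 0" --pt "0.5 0 0 -2 0 0 0" --pt "0.5 0 0 -1 0 0 0" --pt "0.5 0 0 0 0 0 0" --pt "1 0 0 0 0 0 0" --pt "1 0 0 0 0 0 0" --pt "1 0 0 0 0 0 0" --pt "1 0 0 0 0 0 0" --pt "1 0 0 0 0 0 0" --pt "1 0 0 0 0 0 0" --pt "1 0 0 0 0 0 0" --pt "1 0 0 0 0 0 0" --pt "1 0 0 0 0 0 0" --newtons 40

```text
t: 7.25
eef_pos: [0.4912, -0.308, 0.0441]
eef_rot: [-0.083, -3.14, -0.0]
ft_force: [0.1, 0.0, -0.6]
opening: 0.0005
```

```bash
python3 - <<'E'
from h import *
for c,(r0,r1,c0,c1) in(("side",(240,400,240,420)),("top",(180,300,400,560))):
    a=manip.camera(c)[:,:,::-1];cv2.imwrite(f"pics/{c}4.png",cv2.resize(a[r0:r1,c0:c1],None,fx=4,fy=4))
s=manip.state();print(s["t"],s["eef_pos"],s["eef_rot"],s["ft_force"],s["opening"])
E
```

```text
7.35 [ 0.49125672 -0.3079913   0.04410992] [-8.32027596e-02 -3.14042333e+00 -7.96302801e-05] [ 1.03132506  0.29597309 -0.16591535] 0.0002294296422906175
```

View pics/side4.png

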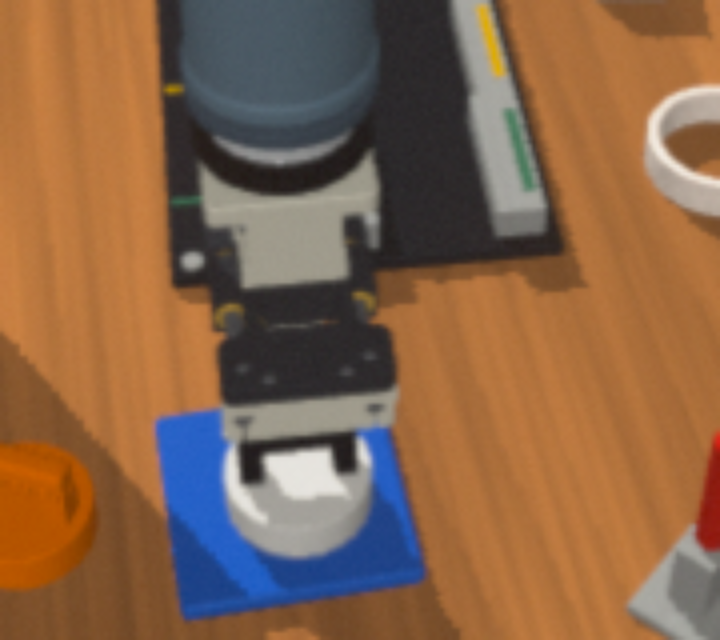

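View pics/top4.png

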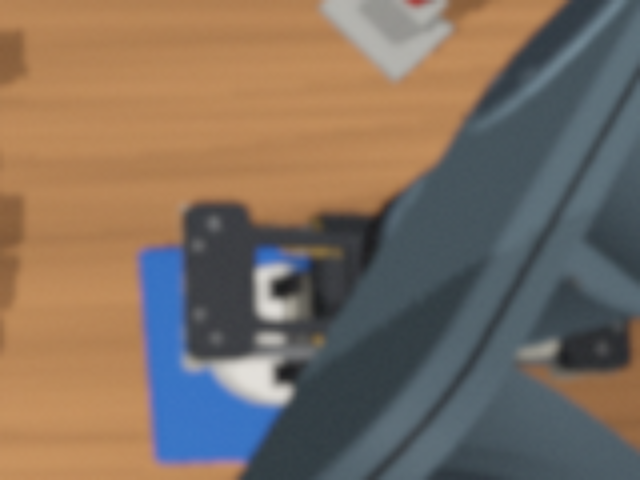

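```bash
python3 - <<'E'
from h import *
P=[[491,-308,44],[491,-355,44],[491,-315,44],[491,-315,56],[491,-308,72],[491,-402,130],[491,-214,130],[491,-402,110]]
for c in("side","top"):
    for p,q in zip(P,proj(c,np.array(P)/1000)): print(c,p,q.round(1))
a=manip.camera("side")[:,:,::-1];cv2.imwrite("pics/side5.png",cv2.resize(a[300:390,270:370],None,fx=7,fy=6.6,interpolation=cv2.INTER_CUBIC))
a=manip.camera("top")[:,:,::-1];cv2.imwrite("pics/top5.png",a)
E
```

```text
side [491, -308, 44] [313.6 353.6]
side [491, -355, 44] [317.5 373.4]
side [491, -315, 44] [314.1 356.4]
side [491, -315, 56] [314.  352.6]
side [491, -308, 72] [313.2 344.5]
side [491, -402, 130] [320.9 366.4]
side [491, -214, 130] [305.  288.9]
side [491, -402, 110] [321.1 373.4]
top [491, -308, 44] [470.7 263.3]
top [491, -355, 44] [493.2 262.7]
top [491, -315, 44] [474.1 263.2]
top [491, -315, 56] [476.  262.5]
top [491, -308, 72] [475.1 261.6]
top [491, -402, 130] [534.9 256.4]
top [491, -214, 130] [436. 259.]
top [491, -402, 110] [530.1 257.9]
```

View pics/side5.png

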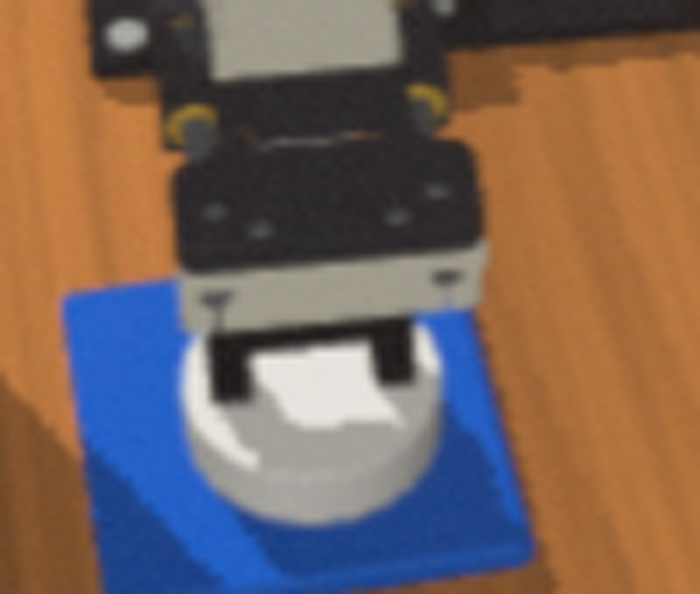

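View pics/top5.png

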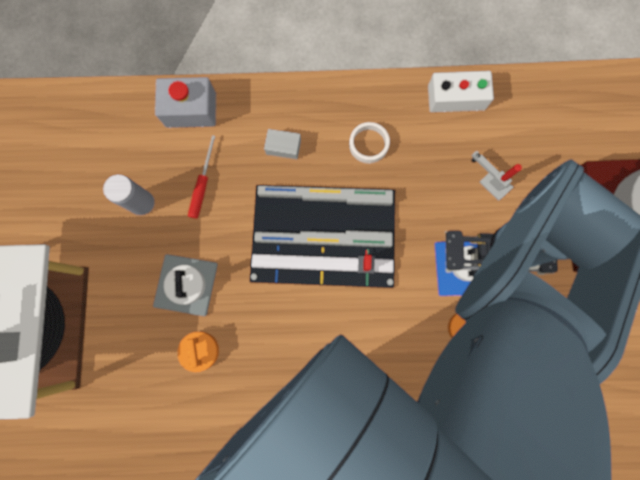

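```bash
python3 - <<'E'
from h import *
d=np.array([.31,.951,0])
o=np.array([.17,.5224,.178])
for s in(-.055,0,.055):
  for dz in (0,.03): print(s,dz,proj("side",o+d*s+[0,0,dz]).round(1))
a=cv2.imread("pics/side0.png");cv2.imwrite("pics/s0g.png",cv2.resize(a[30:140,110:210],None,fx=6,fy=5.4,interpolation=cv2.INTER_CUBIC))
E
```

```text
-0.055 0 [[160.7 132.9]]
-0.055 0.03 [[158.5 123.6]]
0 0 [[168. 125.]]
0 0.03 [[165.9 115.9]]
0.055 0 [[174.9 117.5]]
0.055 0.03 [[173.  108.6]]
```

View pics/s0g.png

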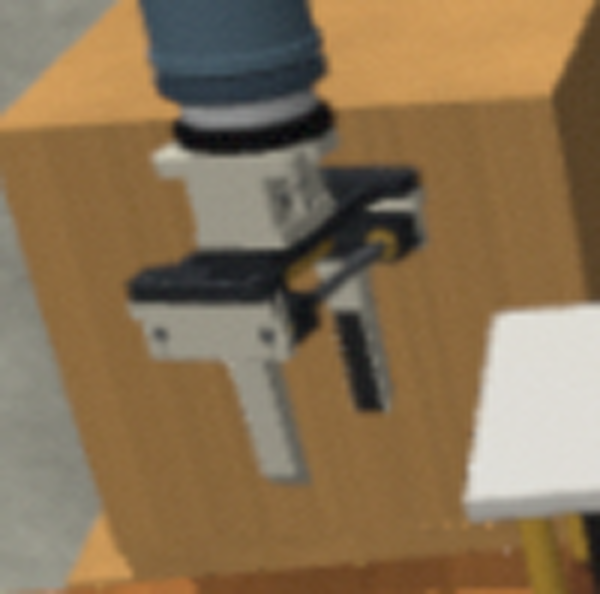

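The fingers shut without catching the bar, and in `s0g` and `s2` the tips look roughly 30–40 mm higher than the reported TCP projects. I'll lift and check the closed tips against the picture before trying again.

>>> carry_out --pt "1 0 0 3 0 0 0" --pt "1 0 0 4 0 0 0" --pt "1 0 4 4 0 0 0" --pt "1 0 5 4 0 0 0" --pt "1 0 5 0 0 0 0" --pt "1 0 4 0 0 0 0" --pt "1 0 0 0 0 0 0" --pt "1 0 0 0 0 0 0"

```text
t: 8.25
eef_pos: [0.4914, -0.1431, 0.1811]
eef_rot: [0.08, 3.14, -0.001]
ft_force: [0.3, -0.3, -0.0]
opening: 0.0005
```

```bash
python3 - <<'E'
from h import *
s=manip.state();o=s["eef_pos"];print(s["t"],o,s["opening"],s["q"])
for c in("side","top"):
    a=manip.camera(c)[:,:,::-1].copy();p=proj(c,[o,o+[0,0,.035]])
    x,y=p[0].astype(int);print(c,p.round(1))
    x0=max(0,x-60);y0=max(0,y-60)
    cr=cv2.resize(a[y0:y0+100,x0:x0+120],None,fx=6,fy=6,interpolation=cv2.INTER_CUBIC)
    for q,col in zip(p,((255,0,255),(0,255,0))): cv2.circle(cr,tuple(int(v) for v in ((q-[x0,y0]+.5)*6)),4,col,-1)
    cv2.imwrite(f"pics/{c}6.png",cr)
E
```

```text
8.25 [ 0.49142269 -0.14309424  0.18109206] 0.00048694542042081407 [-5.01155344e-01  1.87833392e-01  1.62181035e+00 -5.04071551e-04
  1.33100482e+00 -2.02112876e+00]
side [[299.3 246.7]
 [298.5 233.1]]
top [[403.6 256.1]
 [407.  253.3]]
```

View pics/side6.png

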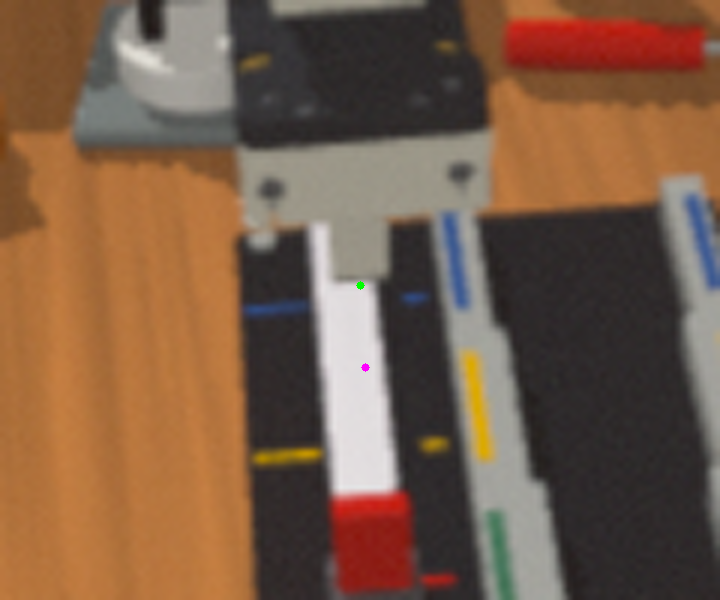

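View pics/top6.png

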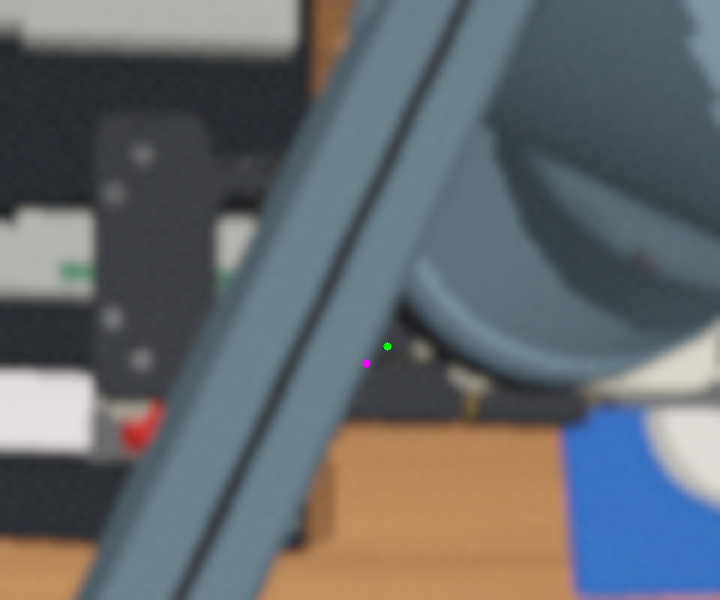

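The closed tips in `side6` are at row 233. The reported pose predicts row 254 for them, so the real tips sit about 49 mm above the reported TCP. The starting picture and `s2` give the same figure (47–50 mm). I'll return partly open, descend in stages and watch the force.

>>> carry_out --pt "0.5 0 -5 0 0 0 0" --pt "0.5 0 -5 0 0 0 0" --pt "0.5 0 -4 -3 0 0 0" --pt "0.5 0 -2.5 -4 0 0 0" --pt "0.5 0 0 -4 0 0 0" --pt "0.5 0 0 0 0 0 0" --pt "0.5 0 0 -2.5 0 0 0" --pt "0.5 0 0 -2.5 0 0 0" --pt "0.5 0 0 0 0 0 0" --pt "0.5 0 0 0 0 0 0"

```text
t: 9.35
eef_pos: [0.4918, -0.3093, 0.0222]
eef_rot: [0.084, 3.14, -0.001]
ft_force: [-0.4, -0.5, -0.2]
opening: 0.0462
```

```bash
python3 - <<'E'
from h import *
s=manip.state();o=s["eef_pos"];print(s["t"],o,s["opening"],s["ft_force"])
a=manip.camera("side")[:,:,::-1];cv2.imwrite("pics/side7.png",cv2.resize(a[300:390,260:380],None,fx=6,fy=6,interpolation=cv2.INTER_CUBIC))
E
```

```text
9.35 [ 0.49177445 -0.30933929  0.02217864] 0.046206359366325465 [-0.38123107 -0.47018175 -0.17370442]
```

View pics/side7.png

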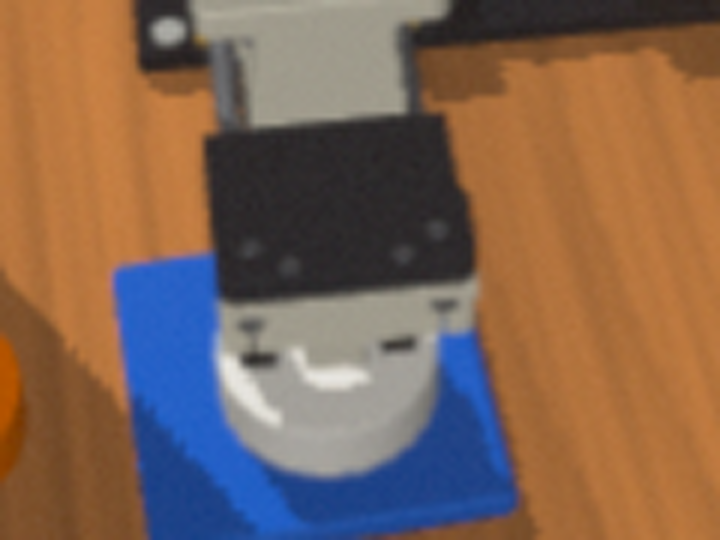

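>>> carry_out --pt "0.5 0 0.1 -1 0 0 0" --pt "0.5 0 0 -0.8 0 0 0" --pt "0.5 0 0 -0.5 0 0 0" --pt "0.5 0 0 0 0 0 0" --pt "1 0 0 0 0 0 0" --pt "1 0 0 0 0 0 0" --pt "1 0 0 0 0 0 0" --pt "1 0 0 0 0 0 0" --pt "1 0 0 0 0 0 0" --pt "1 0 0 0 0 0 0" --pt "1 0 0 0 0 0 0" --pt "1 0 0 0 0 0 0" --newtons 40

```text
t: 10.6
eef_pos: [0.4914, -0.3079, -0.0021]
eef_rot: [0.083, 3.14, -0.001]
ft_force: [-0.4, -1.6, 0.5]
opening: 0.0138
```

Gripped: the opening reads 13.8 mm against the 14 mm bar. Lifting and carrying it over step 1.

>>> carry_out --pt "1 0 0 1 0 0 0" --pt "1 0 0 2 0 0 0" --pt "1 0 0 3 0 0 0" --pt "1 0 0 2 0 0 0" --pt "1 1.5 2.8 0 0 0 0" --pt "1 2 4 0 0 0 0" --pt "1 2 4 0 0 0 0" --pt "1 2 4 0 0 0 0" --pt "1 2 3 0 0 0 0" --pt "1 1.5 3 0 0 0 0" --pt "1 0 0 0 0 0 0" --pt "1 0 0 0 0 0 0"

```text
t: 11.8
eef_pos: [0.6009, -0.0986, 0.0777]
eef_rot: [-0.08, -3.139, -0.0]
ft_force: [-0.3, -1.2, -2.3]
opening: 0.0133
```

```bash
python3 - <<'E'
from h import *
s=manip.state();o=s["eef_pos"];print(s["t"],o,s["opening"],s["ft_force"])
for c,(r0,r1,c0,c1) in(("side",(200,320,250,410)),("top",(170,290,240,400))):
    a=manip.camera(c)[:,:,::-1];cv2.imwrite(f"pics/{c}8.png",cv2.resize(a[r0:r1,c0:c1],None,fx=4.5,fy=4.5,interpolation=cv2.INTER_CUBIC))
E
```

```text
11.8 [ 0.60089119 -0.098557    0.07765738] 0.013261886582587343 [-0.33781046 -1.16819917 -2.28388277]
```

View pics/side8.png

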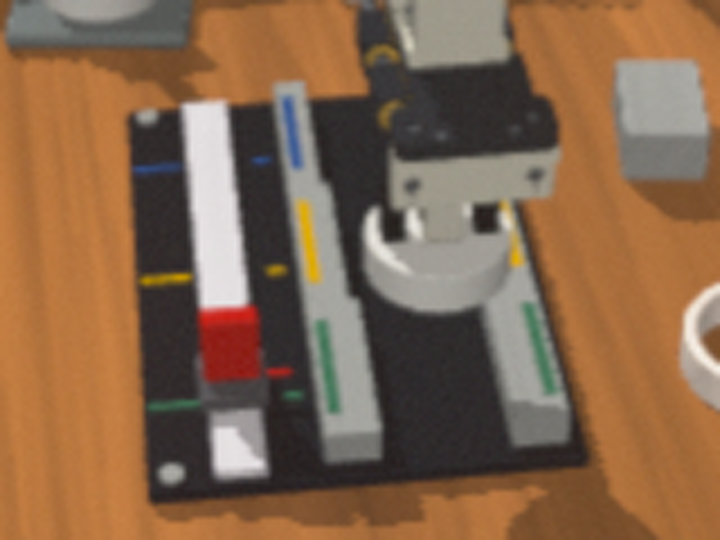

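View pics/top8.png

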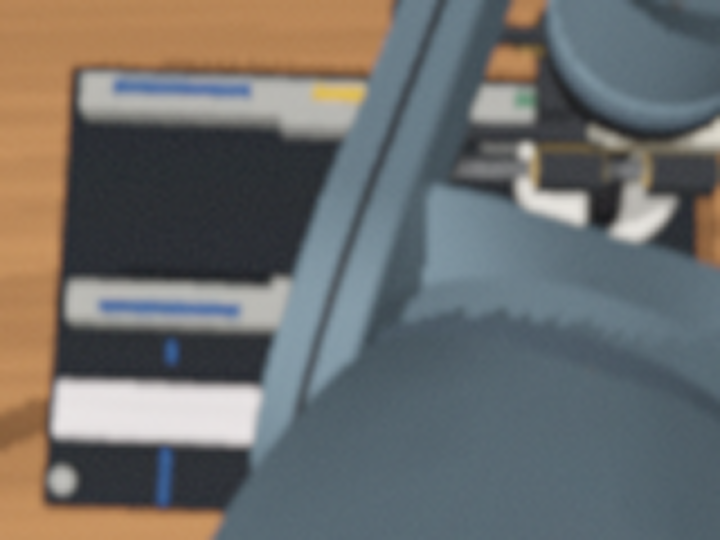

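>>> carry_out --pt "1 0 0 -2.5 0 0 0" --pt "1 0 0 -2 0 0 0" --pt "1 0 0 -1 0 0 0" --pt "1 0 0 -0.4 0 0 0" --pt "1 0 0 0 0 0 0"

```text
t: 12.4
eef_pos: [0.601, -0.1003, 0.0186]
eef_rot: [-0.085, -3.14, -0.0]
ft_force: [0.3, 0.4, -3.4]
opening: 0.0139
```

>>> carry_out --pt "1 0 0 -0.2 0 0 0" --pt "1 0 0 0 0 0 0"

```text
t: 12.6
eef_pos: [0.6018, -0.0999, 0.0175]
eef_rot: [0.083, 3.139, -0.001]
ft_force: [0.6, -0.2, -2.6]
opening: 0.0135
```

>>> carry_out --pt "1 0 0 -0.2 0 0 0" --pt "1 0 0 0 0 0 0"

```text
t: 12.8
eef_pos: [0.6019, -0.0998, 0.0157]
eef_rot: [0.083, 3.139, -0.001]
ft_force: [-1.1, -1.1, 1.6]
opening: 0.0135
```

>>> carry_out --pt "1 0 0 -0.2 0 0 0" --pt "1 0 0 0 0 0 0"

```text
t: 13.0
eef_pos: [0.6017, -0.0999, 0.0153]
eef_rot: [0.083, 3.139, -0.002]
ft_force: [-6.6, 0.3, 13.7]
opening: 0.0139
```

Contact at reading 0.0155, with an upward force of 13.7 N. The disc rests on the green step's wall tops and does not enter. I'll hold it there briefly, then lift and move to step 2.

>>> carry_out --pt "1 0 0 0 0 0 0" --pt "1 0 0 0.1 0 0 0" --pt "1 0 0 1.5 0 0 0" --pt "1 0.1 2 0.5 0 0 0" --pt "1 0.2 3 0 0 0 0" --pt "1 0.2 3 0 0 0 0" --pt "1 0.1 2 0 0 0 0" --pt "1 0 0 0 0 0 0" --pt "1 0 0 0 0 0 0"

```text
t: 13.9
eef_pos: [0.6073, 0.0006, 0.0337]
eef_rot: [-0.081, -3.141, 0.001]
ft_force: [-0.6, -1.0, -2.5]
opening: 0.0136
```

```bash
python3 - <<'E'
from h import *
s=manip.state();o=s["eef_pos"];print(s["t"],o,s["opening"],s["ft_force"])
c,(r0,r1,c0,c1)="side",(190,310,250,410)
a=manip.camera(c)[:,:,::-1];cv2.imwrite(f"pics/{c}9.png",cv2.resize(a[r0:r1,c0:c1],None,fx=4.5,fy=4.5,interpolation=cv2.INTER_CUBIC))
E
```

```text
13.9 [6.07255571e-01 6.01137339e-04 3.36623986e-02] 0.013565557693567367 [-0.59459988 -0.99398331 -2.46898865]
```

View pics/side9.png

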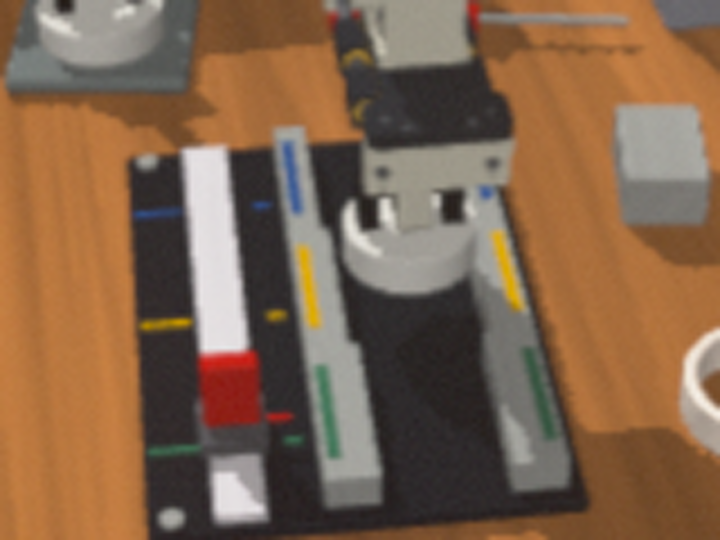

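>>> carry_out --pt "1 0.1 0 -0.8 0 0 0" --pt "1 0 0 -0.6 0 0 0" --pt "1 0 0 0 0 0 0"

```text
t: 14.25
eef_pos: [0.6071, -0.0002, 0.0181]
eef_rot: [-0.085, -3.138, -0.001]
ft_force: [0.8, -0.2, -2.6]
opening: 0.0135
```

>>> carry_out --pt "1 0 0 -0.2 0 0 0" --pt "1 0 0 -0.2 0 0 0" --pt "1 0 0 0 0 0 0"

```text
t: 14.55
eef_pos: [0.6081, 0.0003, 0.0155]
eef_rot: [-0.084, -3.14, -0.0]
ft_force: [-0.1, -0.3, -2.7]
opening: 0.0137
```

>>> carry_out --pt "1 0 0 -0.2 0 0 0" --pt "1 0 0 0 0 0 0"

```text
t: 14.75
eef_pos: [0.6082, 0.0005, 0.0136]
eef_rot: [-0.083, -3.14, -0.0]
ft_force: [-1.1, 0.4, -2.4]
opening: 0.0136
```

It has passed wall-top height with no contact, so it is entering. Continuing down.

>>> carry_out --pt "1 0 0 -0.3 0 0 0" --pt "1 0 0 -0.3 0 0 0" --pt "1 0 0 0 0 0 0"

```text
t: 15.05
eef_pos: [0.6078, 0.0005, 0.0071]
eef_rot: [-0.083, -3.139, -0.0]
ft_force: [0.2, -0.1, -2.1]
opening: 0.0141
```

>>> carry_out --pt "1 0 0 -0.3 0 0 0" --pt "1 0 0 -0.3 0 0 0" --pt "1 0 0 0 0 0 0"

```text
t: 15.35
eef_pos: [0.6079, 0.0005, 0.0011]
eef_rot: [-0.083, -3.14, -0.0]
ft_force: [1.0, 0.7, -2.5]
opening: 0.0135
```

>>> carry_out --pt "1 0 0 -0.3 0 0 0" --pt "1 0 0 0 0 0 0"

```text
t: 15.55
eef_pos: [0.608, 0.0004, -0.0017]
eef_rot: [-0.083, -3.14, -0.0]
ft_force: [-0.5, 0.5, -1.3]
opening: 0.0135
```

>>> carry_out --pt "1 0 0 -0.2 0 0 0" --pt "1 0 0 0 0 0 0"

```text
t: 15.75
eef_pos: [0.6081, 0.0004, -0.0035]
eef_rot: [-0.083, -3.14, -0.0]
ft_force: [-0.3, 0.1, -2.1]
opening: 0.0138
```

>>> carry_out --pt "1 0 0 -0.1 0 0 0" --pt "1 0 0 0 0 0 0"

```text
t: 15.95
eef_pos: [0.6084, 0.0003, -0.0041]
eef_rot: [0.083, 3.14, -0.0]
ft_force: [-0.9, -0.6, -1.8]
opening: 0.0137
```

>>> carry_out --pt "1 0 0 -0.15 0 0 0" --pt "1 0 0 0 0 0 0" --pt "1 0 0 0 0 0 0"

```text
t: 16.25
eef_pos: [0.6085, 0.0003, -0.0041]
eef_rot: [0.083, 3.14, -0.0]
ft_force: [-4.1, 0.7, 7.7]
opening: 0.0136
```

The disc is on the floor, 20 mm below the wall tops, with +7.7 N. Releasing and lifting.

>>> carry_out --pt "0.45 0 0 0.1 0 0 0" --pt "0.45 0 0 0 0 0 0" --pt "0.45 0 0 0 0 0 0" --pt "0.45 0 0 0 0 0 0" --pt "0.45 0 0 0 0 0 0" --pt "0.45 0 0 1.5 0 0 0" --pt "0.45 0 0 3 0 0 0" --pt "0.45 0 0 4 0 0 0" --pt "0.45 0 0 4 0 0 0" --pt "0.45 0 -4 3 0 0 0" --pt "0.45 0 -4 0 0 0 0" --pt "0.45 0 -4 0 0 0 0" --pt "0.45 0 -4 0 0 0 0" --pt "0.45 0 -4 0 0 0 0" --pt "0.45 0 -4 0 0 0 0" --pt "0.45 0 0 0 0 0 0"

```text
t: 17.85
eef_pos: [0.6077, -0.2453, 0.1496]
eef_rot: [-0.091, -3.14, 0.003]
ft_force: [0.2, -0.2, -0.4]
opening: 0.0512
```

```bash
python3 - <<'E'
from h import *
s=manip.state();o=s["eef_pos"];print(s["t"],o,s["opening"],s["ft_force"])
for c,(r0,r1,c0,c1) in(("side",(200,320,250,410)),("top",(170,290,240,400))):
    a=manip.camera(c)[:,:,::-1];cv2.imwrite(f"pics/{c}10r.png",a);cv2.imwrite(f"pics/{c}10.png",cv2.resize(a[r0:r1,c0:c1],None,fx=4.5,fy=4.5,interpolation=cv2.INTER_CUBIC))
E
```

```text
17.85 [ 0.60765405 -0.2452556   0.1495721 ] 0.05122873877984382 [ 0.21260863 -0.24310383 -0.41220149]
```

View pics/side10.png

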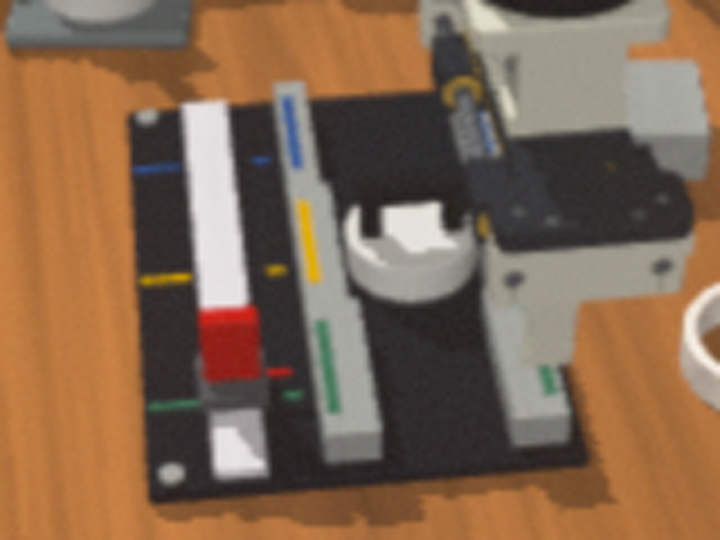

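View pics/top10.png

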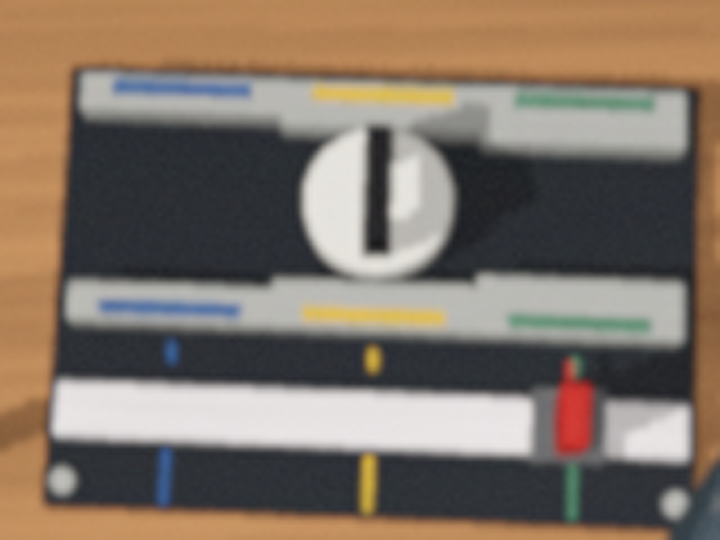

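The disc lies flat inside the yellow step (top crop centre about (378,203)). The pointer's red mark is at (572,365), next to the green tick. I'll measure the pointer now.

```bash
python3 - <<'E'
from h import *
a=cv2.imread("pics/top10r.png");h=cv2.cvtColor(a,cv2.COLOR_BGR2HSV)
m=cv2.inRange(h,(0,150,90),(8,255,255))|cv2.inRange(h,(172,150,90),(180,255,255))
mm=np.zeros_like(m);mm[253:276,350:385]=m[253:276,350:385]
ys,xs=np.nonzero(mm);print(xs.min(),xs.max(),ys.min(),ys.max())
print("fin top-ish",ray("top",[[xs.mean(),ys.mean()]],.060)*1000)
f=lambda p:np.array(p)/4.5+[240,170]-.4
print("foot",ray("top",[f([569.5,425])],.027)*1000,"mark",ray("top",[f([571,367])],.012)*1000)
print("ticks",ray("top",[f([574,364]),f([373,360]),f([572,492]),f([368,484])],.010)*1000)
print("disc face",ray("top",[f([380,203])],.034)*1000)
s=cv2.imread("pics/side10r.png");h=cv2.cvtColor(s,cv2.COLOR_BGR2HSV)
m=cv2.inRange(h,(0,150,60),(8,255,255))|cv2.inRange(h,(172,150,60),(180,255,255))
mm=np.zeros_like(m);mm[262:292,290:312]=m[262:292,290:312];ys,xs=np.nonzero(mm);print("side",xs.min(),xs.max(),ys.min(),ys.max(), ray("side",[[xs.mean(),ys.max()+.5]],.027)*1000,ray("side",[[xs.mean(),ys.min()]],.069)*1000)
E
```

```text
364 371 253 270
fin top-ish [[498.44602587 -87.65206897  60.        ]]
foot [[497.28014028 -88.52085676  27.        ]] mark [[527.84585906 -91.86242156  12.        ]]
ticks [[529.60571727 -93.59268956  10.        ]
 [534.3772636    5.7495645   10.        ]
 [466.35228585 -89.85434761  10.        ]
 [472.91192469   9.79380077  10.        ]]
disc face [[6.08374498e+02 7.93389917e-02 3.40000000e+01]]
side 294 311 268 284 [[494.42720647 -94.1931686   27.        ]] [[497.69623969 -83.90253945  69.        ]]
```

>>> carry_out --pt "0.45 -3 4 0 0 0 0" --pt "0.45 -3 4 0 0 0 0" --pt "0.45 -3 4 0 0 0 0" --pt "0.45 -2.1 3.6 -1 0 0 0" --pt "0.45 0 0 -4 0 0 0" --pt "0.45 0 0 -3 0 0 0" --pt "0.45 0 0 0 0 0 0" --pt "0.45 0 0 0 0 0 0"

```text
t: 18.75
eef_pos: [0.4972, -0.0826, 0.0707]
eef_rot: [-0.081, -3.14, -0.001]
ft_force: [0.1, -0.8, 0.6]
opening: 0.0512
```

```bash
python3 - <<'E'
from h import *
s=manip.state();o=s["eef_pos"];print(s["t"],o,s["opening"],s["ft_force"])
for c,(r0,r1,c0,c1) in(("side",(200,320,250,410)),):
    a=manip.camera(c)[:,:,::-1];cv2.imwrite(f"pics/{c}11.png",cv2.resize(a[r0:r1,c0:c1],None,fx=4.5,fy=4.5,interpolation=cv2.INTER_CUBIC))
E
```

```text
18.75 [ 0.49719557 -0.08258688  0.0707025 ] 0.05122392273861383 [ 0.06403426 -0.83799758  0.60680486]
```

View pics/side11.png

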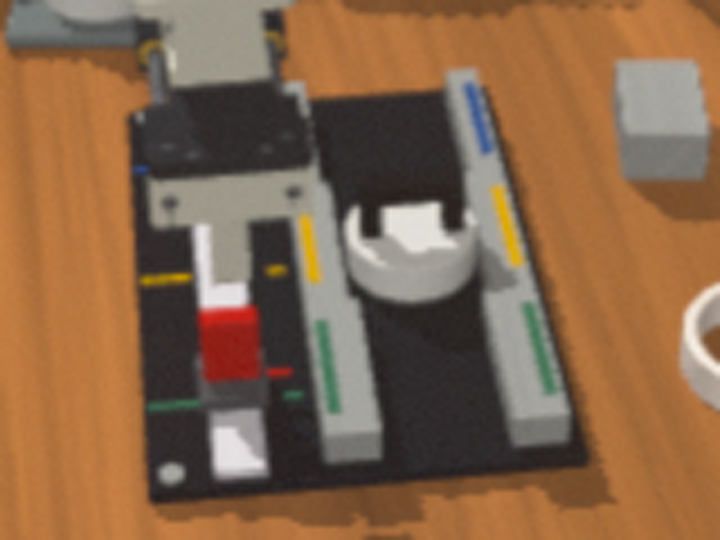

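>>> carry_out --pt "0.45 0 -0.6 -2 0 0 0" --pt "0.45 0 0 -2 0 0 0" --pt "0.45 0 0 -2 0 0 0" --pt "0.45 0 0 -1.2 0 0 0" --pt "0.45 0 0 -0.8 0 0 0" --pt "0.45 0 0 0 0 0 0"

```text
t: 19.4
eef_pos: [0.4974, -0.0897, -0.0098]
eef_rot: [-0.083, -3.14, -0.0]
ft_force: [0.2, 0.2, 0.0]
opening: 0.0512
```

>>> carry_out --pt "1 0 0 0 0 0 0" --pt "1 0 0 0 0 0 0" --pt "1 0 0 0 0 0 0" --pt "1 0 0 0 0 0 0" --pt "1 0 0 0 0 0 0" --pt "1 0 0 0 0 0 0" --pt "1 0 0 0 0 0 0" --pt "1 0 0 0 0 0 0" --newtons 15

```text
t: 20.2
eef_pos: [0.4974, -0.0896, -0.0095]
eef_rot: [0.084, 3.14, 0.0]
ft_force: [-0.0, 0.2, 4.5]
opening: 0.0139
```

>>> carry_out --pt "1 0.05 0.8 0 0 0 0" --pt "1 0.1 1.5 0 0 0 0" --pt "1 0.1 1.5 0 0 0 0" --pt "1 0.1 1.5 0 0 0 0" --pt "1 0.1 1.5 0 0 0 0" --pt "1 0.1 1.5 0 0 0 0" --pt "1 0.05 0.8 0 0 0 0" --pt "1 0.05 0.6 0 0 0 0" --pt "1 0 0 0 0 0 0" --pt "1 0 0 0 0 0 0"

```text
t: 21.2
eef_pos: [0.5039, 0.0093, -0.0096]
eef_rot: [0.082, 3.14, 0.002]
ft_force: [-0.5, 1.2, 6.1]
opening: 0.014
```

>>> carry_out --pt "0.45 0 -0.2 0 0 0 0" --pt "0.45 0 0 0 0 0 0" --pt "0.45 0 0 0 0 0 0" --pt "0.45 0 0 0 0 0 0" --pt "0.45 0 0 0 0 0 0" --pt "0.45 0 0 0 0 0 0" --pt "0.45 0 0 2 0 0 0" --pt "0.45 0 0 4 0 0 0" --pt "0.45 0 0 4 0 0 0" --pt "0.45 0 0 4 0 0 0" --pt "0.45 0 -4 3 0 0 0" --pt "0.45 0 -4 0 0 0 0" --pt "0.45 0 -4 0 0 0 0" --pt "0.45 0 -4 0 0 0 0" --pt "0.45 0 -4 0 0 0 0" --pt "0.45 0 -4 0 0 0 0" --pt "0.45 0 0 0 0 0 0"

```text
t: 22.9
eef_pos: [0.5035, -0.2396, 0.1599]
eef_rot: [0.091, 3.14, -0.003]
ft_force: [0.2, 0.2, -0.5]
opening: 0.0513
```

```bash
python3 - <<'E'
from h import *
s=manip.state();o=s["eef_pos"];print(s["t"],o,s["opening"],s["ft_force"])
for c,(r0,r1,c0,c1) in(("side",(200,320,250,410)),("top",(170,290,240,400))):
    a=manip.camera(c)[:,:,::-1];cv2.imwrite(f"pics/{c}12r.png",a);cv2.imwrite(f"pics/{c}12.png",cv2.resize(a[r0:r1,c0:c1],None,fx=4.5,fy=4.5,interpolation=cv2.INTER_CUBIC))
E
```

```text
22.9 [ 0.50347631 -0.23962367  0.15989895] 0.051324131499477746 [ 0.22032736  0.15823603 -0.51311797]
```

View pics/top12.png

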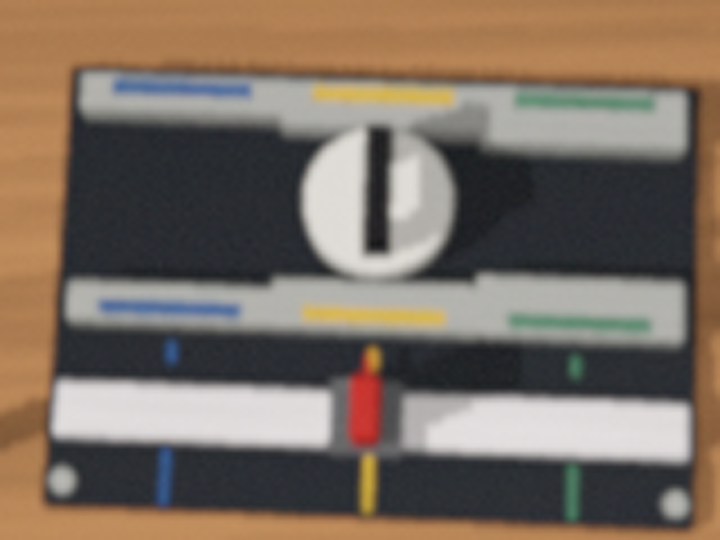

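View pics/side12r.png

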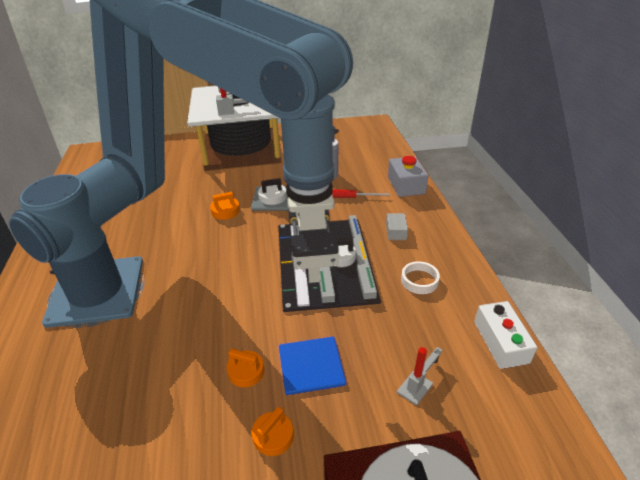

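The pointer foot is centred on the yellow tick to within about 2 mm (foot crop x 366, tick about 370). The disc is flat in the yellow step, the bystanders and grey disc look unmoved, and the gripper is clear. Handing in.

```bash
python3 -c "
from bench import manip
print(manip.close_job())"
```

```text
the job is handed in; nothing more can be done
None
```

I gauged the disc from the blue tray and handed the job in at about 23 s of the 64 s allowed; no verdict is reported. It is the 73 mm disc, since it fits the 78 mm middle (yellow) step but not the 68 mm green one.

- **Green step:** the disc came to rest on the wall tops, pressing with about 14 N, and did not enter.
- **Yellow step:** it passed the wall tops without contact and reached the floor exactly 20 mm lower. I released it there. In the last top picture it lies in the middle of the step, within about 1 mm, and looks flat.
- **Pointer:** I slid it level with the yellow step. The last picture shows it about 2 mm past the yellow tick towards blue, within the 15 mm allowed.
- **Everything else:** the grey tray's disc, the bystanders and the orange look-alikes look unmoved in the last pictures. I checked this by eye, not by measurement. The gripper is open and clear of everything.

**What disagreed:** the real fingertips sit about 49 mm above the TCP position the robot reports. Because of this, and because I lifted too early on the first try, two attempts to grasp the handle closed on nothing. Neither visibly moved the disc. I corrected for the offset from the side pictures, and all later contact heights fitted it.

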